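# Fit the tube rotor to its drive spindle

## Robot

A 7-joint arm with a two-finger parallel gripper is mounted at the origin on the work surface. World frame = base frame: x ahead of the robot, y to its left, z up, the work surface at z = 0. Lengths are in m, angles in rad, forces in N, time in s.
With the tool pointing down it reaches from about 0.425 to 0.825 m from the base axis. Payload 3.6 kg.
Tool frame: the origin (TCP) lies midway between the tips of the shut fingers; the grasp point (between the pads) lies 19 mm behind it; z points along the fingers, y is the line along which they close (so a half turn about z gives the same grasp; the last joint's range is limited). The gripper opens to 85 mm and grips with 20 to 120 N. Pads are 22 mm wide; open, the fingers measure 114 mm over their backs; the gripper's body (76 mm by 85 mm) begins 54 mm behind the grasp point. The pads swing forward as they close: fully open they stand 13 mm farther back than shut.
Start: joints at [-1.21, 0.615, -0.013, 1.423, 0.008, 1.103, -0.04], TCP at [0.246, 0.602, 0.207] pointing down, gripper open.
Joint ranges: [-3.12, 3.12], [-0.3, 2.06], [-1.34, 1.32], [0.26, 2.42], [-1.36, 4.5], [0.01, 1.98], [-2.84, 2.84]. Speed limits (rad/s): [2.79, 2.79, 3.14, 3.14, 3.14, 3.14, 3.14].

## Interface

Orientations are given as a rotation vector (axis times angle).
In Python, from plant import * gives the robot as it stands.
- The arm moves only by the tool servo_tool, never from a script. Its argument "commands" is one flat list of numbers, 7 for each row, row after row: the shift along the tool's x, y, z in m, then the turn, a rotation vector about the tool's x, y, z in degrees, then the finger opening in m, from 0 to 0.0854. A call has 1 to 8 rows; each row is the pose to reach, as a shift and turn from the pose commanded when the call began, along the tool's axes at that moment; what a row does not reach only later rows make up. A row lasts 1/10 s, in which the tool goes at most 50 mm and 8.59 degrees, less where a joint would pass 70% of its speed; a pose out of reach is approached as far as the arm can. A call with a gripper value outside its range is refused whole. The fingers move at their own pace and stop on an object; "newtons" is the grip in N (left out, the last holds). Time passes only in rows, so rows that repeat a pose let the fingers close. It gives the time, the measured TCP pose, the force, the opening and the grip force at its end, in the units of the state.
- read_state(): the state, without advancing time (a new reading comes with each control period).
- snapshot(name): name is "side" or "top" or "wrist"; returns a dict with "img" (480x640x3 uint8, blue, green, red), "fx", "fy", "cx", "cy" (pixels), "world_to_cam" (4x4, takes a point from world to camera coordinates); the wrist camera has in their place "hand_eye" (4x4, takes a point from camera to tool coordinates, whose origin is the TCP and whose axes are the flange's). Camera axes: x right, y down, z forward; pixel columns grow to the right and rows downward; lengths in m; the calibration is good to about 2 mm. A picture is of the moment at which its call begins: read the wrist's pose just before it. There is no depth.
- job_done(): hands the job in; it is judged then, once.
The state is a dict: "clock": time; "q": joint angles; "dq": joint speeds; "effort": joint torques, N m; "position": TCP position; "eef_rot": TCP orientation; "ft_force": force on the tool from outside, world axes, zero at the start; "moment": the same for the moment, N m; "opening": opening from 0.0 (shut) to 1.0 (fully open); "grip_force": force on a finger pad.
Only numpy, scipy, OpenCV 4.12 (cv2) and the standard library are available. Lean on these libraries where they do the work, as an engineer would, in place of code of your own. Each camera call takes 0.05 s, during which the arm holds its last target. There are 200 camera calls.

## Task

Fit the tube rotor that has the D-shaped bore onto the D-shaped spindle of the small round mixer drive: turn it so that the flat in the bore matches the flat on the spindle, lower it gently (do not drop it) until it sits fully home and level on the drive's shoulder, and let go. Leave the other two rotors where they are.

Things in the scene. Friction and masses are not known exactly. Their poses are not given: they have to be found in the camera images.
- rotor_d: Rotor to fit, dark grey, 150 g: disc 100 mm wide, 10 thick, with central hub up to 55 mm. Hub D-shaped from above: flat end 14 mm from axis, round end 23.5; grip its parallel sides, 48 mm apart, facing +y/-y, straight from x -10 to +14 mm. Through bore: 34 mm circle cut by a flat 8 mm from its axis. Origin: bore axis, underside; z up; x from axis to the flat.
- drive: Fixed round white drive, 140 mm wide, 40 high; on it a 60 mm wide shoulder, top 50 mm above bench. Dark steel D spindle stands 40 mm above that, tip at 90: lower 15 mm a 30 mm circle cut by a flat 6 mm from axis, then tapering to a tip of 9.5 mm radius, flat at 0.5 mm. Origin: spindle axis, on the bench; z up; x from axis to the flat. Home: rotor underside on shoulder, x along this x.
- rotor_square: Leave alone: a like dark grey rotor, disc 100 mm wide and 10 thick, with a square 48 mm hub up to 55 mm and a square 24 mm bore. Origin on the axis at the underside, z up.
- rotor_round: Leave alone: a like dark grey rotor, disc 100 mm wide and 10 thick, with a round 48 mm hub up to 55 mm and a round 22 mm bore. Origin on the axis at the underside, z up.
Not all that is in view belongs to the job. Leave any pink look-alike of the rotor_d alone. Of the things that look like the drive, take the one that is nearest to the robot's base at the start.

How it is judged:
By the outcome, as a careful person would: the job done as asked, in the order asked, and still so for the second after the job is handed in, with the robot touching nothing.
It also fails if it takes over 35 s, if anything falls off the work surface, if the arm or the gripper's body presses on something with over 40 N, if the wrist force passes 120 N, or if a joint passes its speed limit or range.

## Working session

There is one attempt and no reset: what is moved stays moved. The work goes in short steps, Python scripts to look and compute and a tool call to move; the robot and the scene stay as the last step left them, time stands still between calls to the robot, and variables do not carry over. Pictures are saved under pics/ and viewed, at most 10 in all, crops included, and the job is handed in when it is done.

Besides the shell and the picture viewer there is one more tool, called after "Request:" as name(argument=value, ...), one argument or row to a line, values as JSON. servo_tool: Moves the arm, as the interface text tells. Its arguments: {"type":"object","properties":{"commands":{"type":"array","items":{"type":"number"}},"newtons":{"type":"number"}},"required":["commands"]}

```bash
mkdir -p pics
cat > h.py <<'E'
from plant import *
import numpy as np, cv2
from scipy.spatial.transform import Rotation as R
def ray(s,uv,st=None):
    d=np.array([(uv[0]-s['cx'])/s['fx'],(uv[1]-s['cy'])/s['fy'],1.])
    if 'world_to_cam' in s: M=np.linalg.inv(s['world_to_cam'])
    else:
        T=np.eye(4);T[:3,:3]=R.from_rotvec(st['eef_rot']).as_matrix();T[:3,3]=st['position'];M=T@s['hand_eye']
    return M[:3,3],M[:3,:3]@d
def onz(s,uv,z,st=None):
    o,d=ray(s,uv,st);return o+d*(z-o[2])/d[2]
E
python3 - <<'E'
from h import *
st=read_state();print(st)
for n in("top","side"):
    s=snapshot(n);cv2.imwrite(f"pics/{n}1.png",s['img']);print(n,s['fx'],s['cx'],s['cy'],np.round(np.linalg.inv(s['world_to_cam']),3))
E
```

```text
{'clock': 0.0, 'q': array([-1.20948861,  0.61591126, -0.01262958,  1.42490989,  0.00809355,
        1.10342655, -0.04040865]), 'dq': array([ 0.00062483,  0.00042698, -0.0009557 ,  0.00069066,  0.0010009 ,
       -0.0013256 , -0.00060859]), 'effort': array([-1.19698393e-05, -4.69216239e+01,  2.59229718e-01, -1.71029198e+01,
        1.00431597e-02,  9.68127366e-03,  5.78582462e-07]), 'position': array([0.24547056, 0.6009603 , 0.20633973]), 'eef_rot': array([-0.60516292, -3.08226681,  0.00402234]), 'ft_force': array([-0.08150288,  1.01719635, -0.30236548]), 'moment': array([-0.0072174 ,  0.00027737,  0.02326115]), 'grip_force': 0.0, 'opening': 1.0015089986703785}
top 578.7481105285897 325.0488152291969 231.80372543232104 [[-0.102 -0.974  0.204  0.365]
 [-0.995  0.101 -0.016 -0.08 ]
 [-0.005 -0.205 -0.979  1.127]
 [ 0.     0.     0.     1.   ]]
side 468.6199160511205 317.9178463785355 238.8120297805027 [[ 0.935 -0.204  0.289  0.341]
 [-0.354 -0.538  0.765 -0.787]
 [-0.001 -0.818 -0.575  0.545]
 [ 0.     0.     0.     1.   ]]
```

View pics/top1.png

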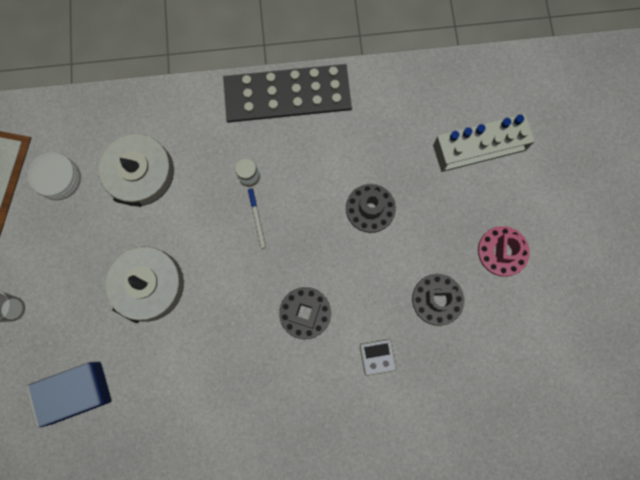

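View pics/side1.png

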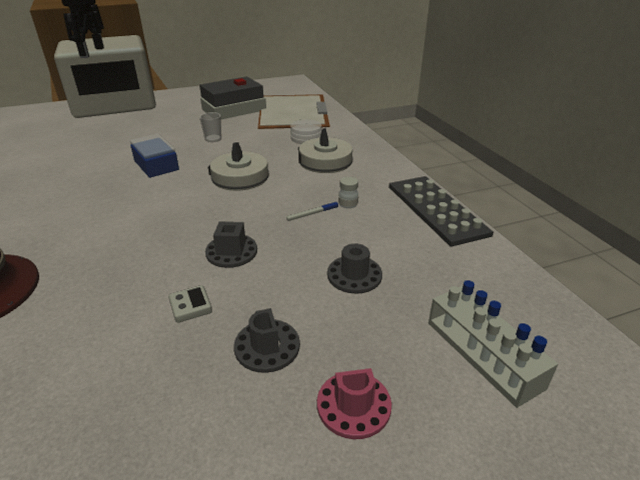

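Top view: the rotor_d candidates are the grey D-hub rotor at (438,299) and the pink one at (504,251). Grey fits, since pink is to be left alone; the square one is at (305,313) and the round one at (370,207). The drives are at (143,284) and (135,170). Rows grow toward the base, so (143,284) should be nearer. I'll confirm with numbers and one crop.

Run:
```python
from h import *
s=snapshot("top");im=s['img'];w=cv2.GaussianBlur(im,(3,3),0);hsv=cv2.cvtColor(w,cv2.COLOR_BGR2HSV)
print('px',im[299,420],im[284,115],im[330,200],hsv[284,120])
for n,c in(('rd',(438,299)),('dr',(143,284)),('dr2',(135,170))):
    z=.01 if n=='rd' else .04
    g=hsv[:,:,2].astype(int)
    bg=np.median(g[c[1]-50:c[1]+50,c[0]-50:c[0]+50])
    m=((g<85) if n=='rd' else (g>150)).astype(np.uint8)
    box=np.zeros_like(m);cv2.circle(box,c,45,1,-1);m=m*box
    m=cv2.morphologyEx(m,cv2.MORPH_OPEN,np.ones((3,3)))
    cs,_=cv2.findContours(m,0,2);k=max(cs,key=cv2.contourArea)
    P=np.array([onz(s,p[0],z)[:2] for p in cv2.convexHull(k)],np.float32)
    (x,y),r=cv2.minEnclosingCircle(P);print(n,bg,x,y,'r',r,'base',np.hypot(x,y))
a=cv2.resize(im[250:350,388:488],(400,400),interpolation=2);b=cv2.resize(im[234:334,93:193],(400,400),interpolation=2)
cv2.imwrite('pics/crop1.png',np.hstack([a,b]))
```

```text
px [49 49 50] [141 149 145] [138 143 142] [ 47  12 149]
rd 137.0 0.4605565369129181 -0.3017072379589081 r 0.042748935520648956 base 0.5505811303795412
dr 139.0 0.5519052147865295 0.26079854369163513 r 0.0503198467195034 base 0.6104221870969657
dr2 139.0 0.7751290798187256 0.2690047025680542 r 0.037079740315675735 base 0.8204807251754008
```

View pics/crop1.png

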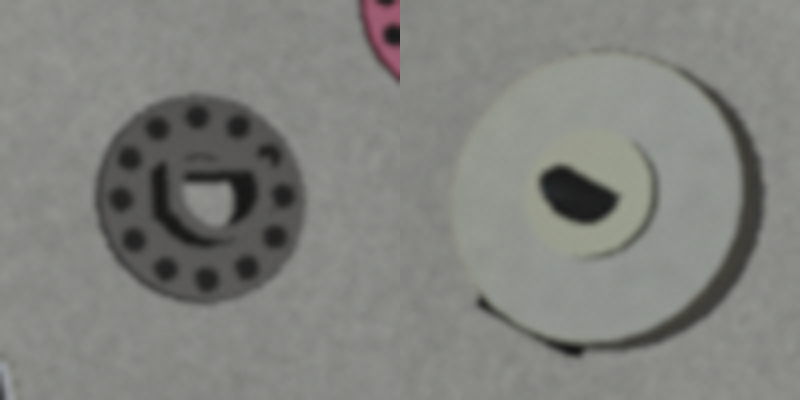

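The enlarged crop shows the grey rotor with the D hub, its flat pointing up in the image (about world +x, yaw about -6°). It also shows the nearer drive, 0.61 m from base against 0.82 m for the other, with its spindle flat facing up-right (yaw about -31°). I'll move toward the rotor by a waypoint.

Request:
servo_tool(
  commands=[-0.322, -0.248, 0, 0, 0, -16, 0.0854, -0.322, -0.248, 0, 0, 0, -16, 0.0854, -0.322, -0.248, 0, 0, 0, -16, 0.0854, -0.322, -0.248, 0, 0, 0, -16, 0.0854, -0.322, -0.248, 0, 0, 0, -16, 0.0854, -0.322, -0.248, 0, 0, 0, -16, 0.0854, -0.322, -0.248, 0, 0, 0, -16, 0.0854, -0.322, -0.248, 0, 0, 0, -16, 0.0854],
)

```text
clock: 0.95
position: [0.4475, 0.254, 0.2075]
eef_rot: [-0.17, -3.137, 0.0]
ft_force: [1.5, -0.0, 0.4]
opening: 0.999
grip_force: 0.0
```

```bash
cat >> h.py <<'E'
def go(x,y,z,yaw):
    "shift+turn (tool axes) to TCP x,y,z with tool y at world yaw deg, pointing down"
    st=read_state();A=R.from_rotvec(st['eef_rot']).as_matrix();c,s_=np.cos(np.radians(yaw)),np.sin(np.radians(yaw))
    ty=np.array([c,s_,0]);tz=np.array([0,0,-1.]);B=np.c_[np.cross(ty,tz),ty,tz]
    d=A.T@(np.array([x,y,z])-st['position']);r=R.from_matrix(A.T@B).as_rotvec(degrees=True)
    print('t',round(st['clock'],2),'pos',st['position'].round(4),'yaw',np.degrees(np.arctan2(A[1,1],A[0,1])).round(2),'tz',A[:,2].round(4),'F',st['ft_force'].round(1),'op',st['opening'].round(3),'grip',round(st['grip_force'],1))
    print('shift',d.round(4),'turn',r.round(2))
E
python3 - <<'E'
from h import *
s=snapshot("wrist");print(s['fx'],s['hand_eye'].round(3),read_state()['q'].round(2))
s=snapshot("top");c=(438.2,299.5);print(onz(s,c,.01),onz(s,(143,284),.04))
p=onz(s,c,.01)
go(p[0],p[1],.22,84)
E
```

```text
371.17699946232506 [[-0.    -0.95  -0.313  0.081]
 [ 1.    -0.001  0.001 -0.   ]
 [-0.001 -0.313  0.95  -0.167]
 [ 0.     0.     0.     1.   ]] [-0.51  0.41 -0.04  1.81  0.03  0.93  0.88]
[ 0.44272924 -0.30131278  0.01      ] [0.52665826 0.25388675 0.04      ]Traceback (most recent call last):
  File "<stdin>", line 5, in <module>
  File "h.py", line 17, in go
    print('t',round(st['clock'],2),'pos',st['position'].round(4),'yaw',np.degrees(np.arctan2(A[1,1],A[0,1])).round(2),'tz',A[:,2].round(4),'F',st['ft_force'].round(1),'op',st['opening'].round(3),'grip',round(st['grip_force'],1))
                                                                                                                                                                            ^^^^^^^^^^^^^^^^^^^
AttributeError: 'float' object has no attribute 'round'
```

```bash
sed -i "s/st\['opening'\].round(3)/round(float(st['opening']),3)/" h.py
python3 - <<'E'
from h import *
st=read_state()
s=snapshot("wrist");cv2.imwrite('pics/w1.png',s['img']);np.save('w1.npy',dict(st=st,s=s),allow_pickle=True)
go(.443,-.301,.22,84)
E
```

```text
t 1.1 pos [0.4492 0.2511 0.2073] yaw 83.22 tz [ 5.0e-04 -2.5e-03 -1.0e+00] F [-0.5  1.5  0.4] op 0.994 grip 0.0
shift [-0.0591 -0.549  -0.0113] turn [-0.14  0.05 -0.78]
```

View pics/w1.png

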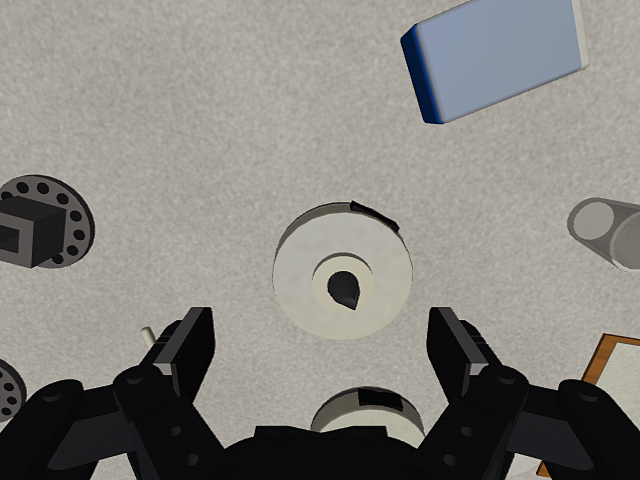

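The wrist view shows the drive at about (343,270), its shoulder at about (343,281) and the spindle at (343,290). I'll analyse this frame numerically later; now on to the rotor.

Request:
servo_tool(
  commands=[-0.05, -0.549, -0.011, 0, 0, -1, 0.0854, -0.05, -0.549, -0.011, 0, 0, -1, 0.0854, -0.05, -0.549, -0.011, 0, 0, -1, 0.0854, -0.05, -0.549, -0.011, 0, 0, -1, 0.0854, -0.05, -0.549, -0.011, 0, 0, -1, 0.0854, -0.05, -0.549, -0.011, 0, 0, -1, 0.0854, -0.05, -0.549, -0.011, 0, 0, -1, 0.0854, -0.05, -0.549, -0.011, 0, 0, -1, 0.0854],
)

```text
clock: 1.9
position: [0.44, -0.1442, 0.2157]
eef_rot: [0.138, 3.138, 0.001]
ft_force: [0.5, -0.2, -0.6]
opening: 1.002
grip_force: 0.0
```

Run:
```python
from h import *
go(.40,-.301,.22,84)
d=np.load('w1.npy',allow_pickle=True).item();s=d['s'];st=d['st'];im=s['img'];hsv=cv2.cvtColor(im,cv2.COLOR_BGR2HSV)
for p in((343,225),(343,262),(320,285),(290,290),(343,290),(240,260)):print(p,im[p[1],p[0]],hsv[p[1],p[0]])
a=cv2.resize(im[230:330,290:400],(770,600)[:2],interpolation=2)
cv2.imwrite('pics/crop2.png',cv2.resize(im[240:325,290:400],None,fx=7,fy=7,interpolation=2))
```

```text
t 1.9 pos [ 0.44   -0.1442  0.2157] yaw 84.95 tz [ 6.e-04  8.e-04 -1.e+00] F [ 0.5 -0.2 -0.6] op 1.002 grip 0.0
shift [ 0.0261 -0.1597 -0.0045] turn [0.05 0.03 0.95]
(343, 225) [168 176 178] [ 24  14 178]
(343, 262) [164 183 186] [ 26  30 186]
(320, 285) [163 182 186] [ 25  32 186]
(290, 290) [168 177 179] [ 25  16 179]
(343, 290) [33 32 32] [120   8  33]
(240, 260) [157 165 169] [ 20  18 169]
```

View pics/crop2.png

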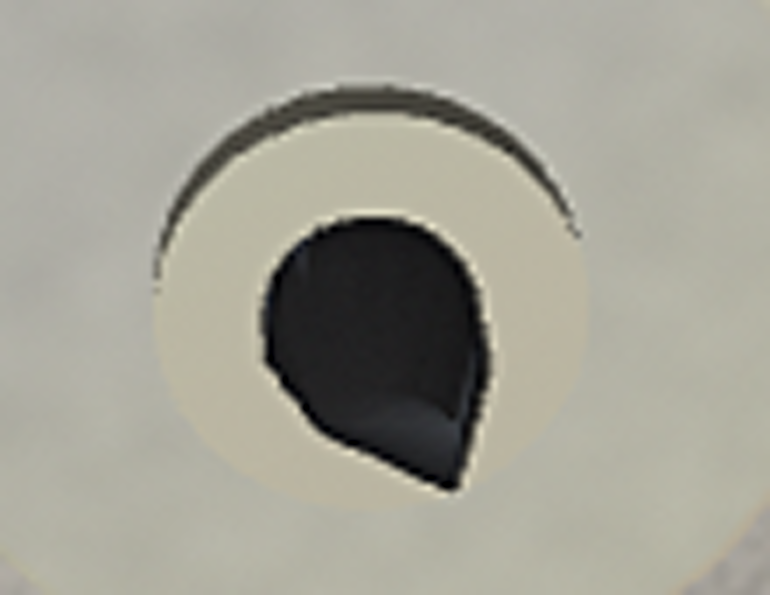

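The crop shows the shoulder ring round (370,310) in crop pixels. The tip's flat edge runs from (320,432) to (460,490), which is (335.7,301.7) to (355.7,310.0) in the full image.

Request:
servo_tool(
  commands=[0.026, -0.16, -0.004, 0, 0, 1, 0.0854, 0.026, -0.16, -0.004, 0, 0, 1, 0.0854, 0.026, -0.16, -0.004, 0, 0, 1, 0.0854, 0.026, -0.16, -0.004, 0, 0, 1, 0.0854, 0.026, -0.16, -0.004, 0, 0, 1, 0.0854],
)

```text
clock: 2.4
position: [0.3989, -0.3022, 0.2193]
eef_rot: [-0.176, -3.136, 0.0]
ft_force: [0.6, 0.1, -1.0]
opening: 1.002
grip_force: 0.0
```

Run:
```python
from h import *
d=np.load('w1.npy',allow_pickle=True).item();s=d['s'];st=d['st']
a=onz(s,(335.7,301.7),.09,st);b=onz(s,(355.7,310.),.09,st);e=b-a
print('tip',a,b,'len',np.hypot(*e[:2]),'mid',(a+b)/2,'flat yaw',np.degrees(np.arctan2(e[1],e[0]))-90)
im=s['img'];hsv=cv2.cvtColor(cv2.GaussianBlur(im,(3,3),0),cv2.COLOR_BGR2HSV)
m=((hsv[...,1]>23)&(hsv[...,2]>170)).astype(np.uint8);m[:, :305]=0;m[:,385:]=0;m[:250]=0;m[318:]=0
cs,_=cv2.findContours(m,0,1);k=max(cs,key=cv2.contourArea)
P=np.array([onz(s,p[0],.05,st)[:2] for p in cv2.convexHull(k)],np.float32);(x,y),r=cv2.minEnclosingCircle(P);print('shoulder',x,y,r)
q=lambda u,v:onz(s,(290+u/7,240+v/7),.05,st)[:2]
print('by hand',(q(153,310)+q(590,300))/2,(q(370,112)+q(370,510))/2,np.linalg.norm(q(153,310)-q(590,300)))
for z in(.05,.065):print('corner',q(265,360) if z==.05 else onz(s,(290+265/7,240+360/7),z,st))
st=read_state();s=snapshot("wrist");cv2.imwrite('pics/w2.png',s['img']);np.save('w2.npy',dict(st=st,s=s),allow_pickle=True)
go(.443,-.301,.22,84)
```

```text
tip [0.52473247 0.25013796 0.09      ] [0.53481382 0.26638549 0.09      ] len 0.019121086920589447 mid [0.52977314 0.25826172 0.09      ] flat yaw -31.818999103597008
shoulder 0.5296003818511963 0.2578572630882263 0.030344724655151367
by hand [0.52786727 0.25827806] [0.52954726 0.25792607] 0.05996775025349358
corner [0.53439992 0.24281315]
corner [0.52683229 0.24349008 0.065     ]
t 2.45 pos [ 0.3999 -0.2997  0.2192] yaw 83.81 tz [-1.0e-04  1.6e-03 -1.0e+00] F [ 0.1  1.2 -0.3] op 1.001 grip 0.0
shift [-0.043   0.0033 -0.0009] turn [ 0.09 -0.02 -0.19]
```

View pics/w2.png

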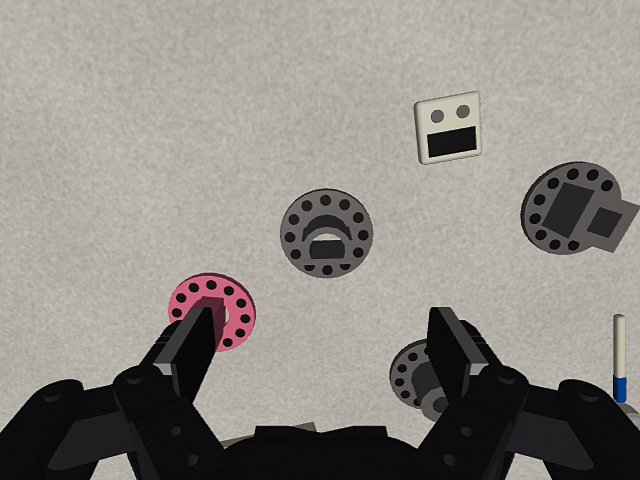

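The wrist view shows the grey rotor_d at (326,233), with the pink one separate at (212,312). I'll measure the disc and the hub edges.

Run:
```python
from h import *
d=np.load('w2.npy',allow_pickle=True).item();s=d['s'];st=d['st'];im=s['img']
g=cv2.cvtColor(im,cv2.COLOR_BGR2GRAY);m=(g<120).astype(np.uint8);m[:,:270]=0;m[:,385:]=0;m[:180]=0;m[285:]=0
cs,_=cv2.findContours(m,0,1);k=max(cs,key=cv2.contourArea)
for z in(.01,.005):
  P=np.array([onz(s,p[0],z,st)[:2] for p in cv2.convexHull(k)],np.float32);print(z,cv2.minEnclosingCircle(P))
c=cv2.resize(im[190:280,280:375],None,fx=6.5,fy=6.5,interpolation=2);c=cv2.convertScaleAbs(c,alpha=2,beta=-40)
cv2.imwrite('pics/crop3.png',c)
```

```text
0.01 ((0.44031283259391785, -0.30063045024871826), 0.050320710986852646)
0.005 ((0.4419311285018921, -0.30073046684265137), 0.05098780617117882)
```

View pics/crop3.png

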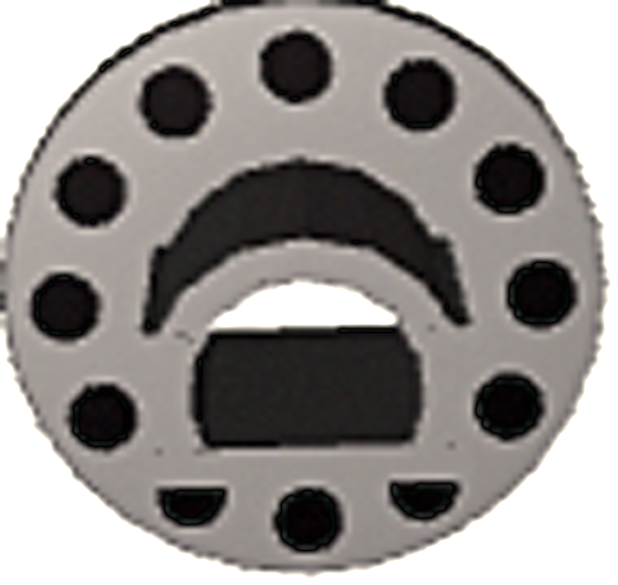

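The crop shows the bore flat's top edge from (207,446) to (413,440), its bottom edge from (213,333) to (397,323), and the hub flat's top edge from (162,489) to (458,482).

Run:
```python
from h import *
d=np.load('w2.npy',allow_pickle=True).item();s=d['s'];st=d['st']
q=lambda u,v,z:onz(s,(280+u/6.5,190+v/6.5),z,st)[:2]
for a,b,z in(((207,446),(413,440),.055),((213,333),(397,323),0),((162,489),(458,482),.055)):
    A,B=q(*a,z),q(*b,z);e=B-A;print(A,B,(A+B)/2,np.linalg.norm(e),np.degrees(np.arctan2(e[1],e[0]))-90)
print((q(148,250,.055)+q(468,320,.055))/2,q(300,238,.055))
go(.4405,-.301,.063,85.5)
```

```text
[ 0.44826157 -0.31564665] [ 0.45073858 -0.28536334] [ 0.44950007 -0.300505  ] 0.030384439048899446 -4.676084043200689
[ 0.44951225 -0.31592488] [ 0.45124    -0.28479591] [ 0.45037612 -0.30036039] 0.031176879415145346 -3.1768260550358747
[ 0.45431331 -0.32309977] [ 0.45814468 -0.27935362] [ 0.45622899 -0.3012267 ] 0.043913612693055826 -5.005298314971853
[ 0.42517249 -0.29808145] [ 0.41796797 -0.29857651]
t 2.45 pos [ 0.3999 -0.2997  0.2192] yaw 83.81 tz [-1.0e-04  1.6e-03 -1.0e+00] F [ 0.1  1.2 -0.3] op 1.001 grip 0.0
shift [-0.0405  0.0028  0.1561] turn [ 0.09 -0.02 -1.69]
```

Drive axis (0.5294, 0.2583), yaw -31.8°. Rotor axis (0.4415, -0.3002), yaw -4.5°; the flat chord of 30.4 mm against 30 expected and the disc radius of 50.3 mm both fit. I'll descend and grip.

Request:
servo_tool(
  commands=[-0.025, 0.003, 0.02, 0, 0, -1.7, 0.0854, -0.0434, 0.0042, 0.055, 0, 0, -1.7, 0.0854, -0.0434, 0.0042, 0.1, 0, 0, -1.7, 0.0854, -0.0434, 0.0042, 0.14, 0, 0, -1.7, 0.0854, -0.0434, 0.0042, 0.165, 0, 0, -1.7, 0.0854, -0.0434, 0.0042, 0.185, 0, 0, -1.7, 0.0854, -0.0434, 0.0042, 0.2, 0, 0, -1.7, 0.0854, -0.0434, 0.0042, 0.2, 0, 0, -1.7, 0.0854],
)

```text
clock: 3.25
position: [0.4433, -0.2967, 0.0175]
eef_rot: [-0.116, -3.136, -0.008]
ft_force: [0.2, 0.7, -0.4]
opening: 1.003
grip_force: 0.0
```

```bash
python3 -c "
from h import *
go(.4435,-.3002,.019,85.5)"
```

```text
t 3.25 pos [ 0.4433 -0.2967  0.0175] yaw 85.78 tz [-0.0033  0.0051 -1.    ] F [ 0.2  0.7 -0.4] op 1.003 grip 0.0
shift [-0.0005 -0.0035 -0.0015] turn [ 0.28 -0.21  0.28]
```

Request:
servo_tool(
  commands=[0, -0.002, -0.001, 0.2, -0.2, 0, 0.0854, 0, -0.002, -0.001, 0.2, -0.2, 0, 0.04, 0, -0.002, -0.001, 0.2, -0.2, 0, 0.03, 0, -0.002, -0.001, 0.2, -0.2, 0, 0.03, 0, -0.002, -0.001, 0.2, -0.2, 0, 0.03, 0, -0.002, -0.001, 0.2, -0.2, 0, 0.03, 0, -0.002, -0.001, 0.2, -0.2, 0, 0.03, 0, -0.002, -0.001, 0.2, -0.2, 0, 0.03],
  newtons=50,
)

```text
clock: 4.05
position: [0.4435, -0.3034, 0.0218]
eef_rot: [0.123, 3.134, -0.006]
ft_force: [0.1, 1.5, 5.4]
opening: 0.539
grip_force: 51.9
```

```bash
python3 -c "
from h import *
go(.4435,-.3002,.22,85.5)
go(.4435,-.3002,.22,85.5)"
```

```text
t 4.05 pos [ 0.4435 -0.3034  0.0218] yaw 85.49 tz [ 0.005  -0.0042 -1.    ] F [0.1 1.5 5.4] op 0.539 grip 51.9
shift [-0.0008  0.0025 -0.1982] turn [-0.22  0.3  -0.01]
t 4.05 pos [ 0.4435 -0.3034  0.0218] yaw 85.49 tz [ 0.005  -0.0042 -1.    ] F [0.1 1.5 5.4] op 0.539 grip 51.9
shift [-0.0008  0.0025 -0.1982] turn [-0.22  0.3  -0.01]
```

Gripped (0.539 × 85.4 = 46 mm, 52 N). Lifting.

Request:
servo_tool(
  commands=[0, 0, -0.01, 0, 0, 0, 0.03, 0, 0, -0.03, 0, 0, 0, 0.03, 0, 0, -0.06, 0, 0, 0, 0.03, 0, 0, -0.095, 0, 0, 0, 0.03, 0, 0, -0.13, 0, 0, 0, 0.03, 0, 0, -0.16, 0, 0, 0, 0.03, 0, 0, -0.18, 0, 0, 0, 0.03, 0, 0, -0.18, 0, 0, 0, 0.03],
)

```text
clock: 4.85
position: [0.4436, -0.304, 0.2039]
eef_rot: [0.124, 3.13, -0.012]
ft_force: [0.2, 0.5, -1.9]
opening: 0.543
grip_force: 51.9
```

```bash
python3 -c "
from h import *
st=read_state();s=snapshot('wrist');cv2.imwrite('pics/w3.png',s['img'])
np.save('w3.npy',dict(st=st,s=s),allow_pickle=True)
go(.4435,-.3002,.2,85.5)
go(.50,0,.2,70)
go(.5294,.2583,.2,58.2)"
```

```text
t 4.9 pos [ 0.4424 -0.3031  0.2017] yaw 85.47 tz [ 0.0055 -0.0053 -1.    ] F [-0.9 -0.2 -2.5] op 0.543 grip 51.9
shift [-0.0008  0.0029  0.0017] turn [-0.28  0.34 -0.03]
t 4.9 pos [ 0.4424 -0.3031  0.2017] yaw 85.47 tz [ 0.0055 -0.0053 -1.    ] F [-0.9 -0.2 -2.5] op 0.543 grip 51.9
shift [-0.0334  0.3067  0.0004] turn [-0.23  0.37 15.47]
t 4.9 pos [ 0.4424 -0.3031  0.2017] yaw 85.47 tz [ 0.0055 -0.0053 -1.    ] F [-0.9 -0.2 -2.5] op 0.543 grip 51.9
shift [-0.0423  0.5665 -0.0008] turn [-0.19  0.4  27.27]
```

View pics/w3.png

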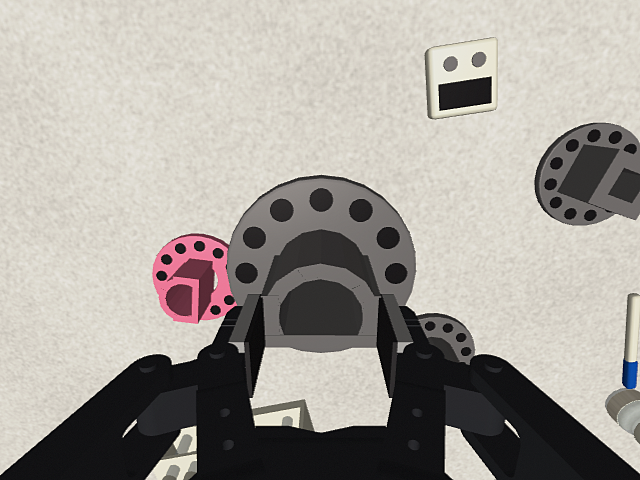

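The rotor is held squarely, its disc spanning columns 228 to 415 with the top at row 177. I'll transfer halfway and fit the disc in the tool frame.

Request:
servo_tool(
  commands=[-0.001, 0.02, 0, 0, 0, 1, 0.03, -0.003, 0.05, 0, 0, 0, 3, 0.03, -0.006, 0.085, 0, 0, 0, 5, 0.03, -0.01, 0.125, 0, 0, 0, 7, 0.03, -0.013, 0.165, 0, 0, 0, 9, 0.03, -0.016, 0.205, 0, 0, 0, 11, 0.03, -0.019, 0.245, 0, 0, 0, 13, 0.03, -0.022, 0.285, 0, 0, 0, 15, 0.03],
)

```text
clock: 5.7
position: [0.4851, -0.0188, 0.1978]
eef_rot: [-0.535, -3.095, 0.006]
ft_force: [1.1, 0.3, -1.8]
opening: 0.538
grip_force: 51.9
```

Run:
```python
from h import *
from scipy.optimize import least_squares
d=np.load('w3.npy',allow_pickle=True).item();s=d['s'];im=s['img']
g=cv2.cvtColor(im,cv2.COLOR_BGR2GRAY);print(g[200,360],g[150,320])
pts=[]
for u in range(240,405,5):   # first clear dark step downwards = upper rim of the disc
    col=g[150:290,u].astype(int);v=np.argmax(col<160)+150;pts.append((u,v))
I=dict(position=np.zeros(3),eef_rot=np.zeros(3))
for zt in(.007,.009,.011,.019):
    P=np.array([onz(s,p,zt,I)[:2] for p in pts])
    f=least_squares(lambda c:np.hypot(P[:,0]-c[0],P[:,1]-c[1])-c[2],[0,0,.05],loss='soft_l1',f_scale=.0005);print(zt,f.x.round(4),abs(f.fun).max().round(4))
go(.5294,.2583,.2,58.2)
```

```text
33 206
0.007 [0.0066 0.0004 0.0471] 0.0003
0.009 [0.0058 0.0004 0.0477] 0.0003
0.011 [0.0049 0.0004 0.0482] 0.0003
0.019 [0.0015 0.0004 0.0504] 0.0003
t 5.7 pos [ 0.4851 -0.0188  0.1978] yaw 70.39 tz [-9.0e-04 -3.9e-03 -1.0e+00] F [ 1.1  0.3 -1.8] op 0.538 grip 51.9
shift [ 0.0512  0.2759 -0.0033] turn [-0.23  0.05 12.19]
```

In the tool frame the rotor axis is at (+1.6, +0.4) mm, with the rim fit giving 50.4 mm radius. Moving to hover over the drive.

Request:
servo_tool(
  commands=[0.006, 0.04, 0, 0, 0, 2, 0.03, 0.013, 0.08, 0, 0, 0, 4, 0.03, 0.02, 0.12, 0, 0, 0, 6, 0.03, 0.028, 0.16, 0, 0, 0, 8, 0.03, 0.036, 0.2, 0, 0, 0, 10, 0.03, 0.044, 0.24, 0, 0, 0, 12, 0.03, 0.048, 0.265, 0, 0, 0, 12, 0.03, 0.05, 0.275, 0, 0, 0, 12, 0.03],
)

```text
clock: 6.5
position: [0.5294, 0.2592, 0.1961]
eef_rot: [-0.845, -3.026, 0.006]
ft_force: [-0.3, -0.2, -1.7]
opening: 0.541
grip_force: 52.0
```

Run:
```python
from h import *
snapshot('top');snapshot('top')
go(.5306,.2571,.13,58.2)
```

```text
t 6.6 pos [0.5301 0.2563 0.1968] yaw 58.63 tz [-1.0e-04 -5.3e-03 -1.0e+00] F [-0.8 -0.2 -1.7] op 0.546 grip 52.0
shift [0.0001 0.0013 0.0668] turn [-0.26  0.15  0.43]
```

Request:
servo_tool(
  commands=[0, 0.001, 0.02, -0.2, 0.1, 0.4, 0.03, 0, 0.001, 0.04, -0.2, 0.1, 0.4, 0.03, 0, 0.001, 0.06, -0.2, 0.1, 0.4, 0.03, 0, 0.001, 0.068, -0.2, 0.1, 0.4, 0.03, 0, 0.001, 0.068, -0.2, 0.1, 0.4, 0.03, 0, 0.001, 0.068, -0.2, 0.1, 0.4, 0.03],
)

```text
clock: 7.2
position: [0.5328, 0.2551, 0.1313]
eef_rot: [0.865, 3.016, 0.002]
ft_force: [0.2, -0.0, -1.1]
opening: 0.545
grip_force: 52.0
```

Run:
```python
from h import *
s=snapshot('side');c=s['img'];go(.5306,.2571,.1,58.2);t=snapshot('top')['img']
go(.5306,.2571,.1,58.2)
a=cv2.resize(c[90:215,170:300],(400,384),interpolation=2);b=cv2.resize(t[220:345,80:210],(400,384),interpolation=2)
cv2.imwrite('pics/hov.png',np.hstack([a,b]))
```

```text
t 7.25 pos [0.533  0.2556 0.1317] yaw 58.02 tz [ 5.4e-03  6.0e-04 -1.0e+00] F [ 0.3 -1.1 -1.6] op 0.538 grip 52.0
shift [ 0.0029 -0.0001  0.0317] turn [ 0.19  0.25 -0.18]
t 7.3 pos [0.533  0.256  0.1319] yaw 58.05 tz [ 5.7e-03  9.0e-04 -1.0e+00] F [ 0.   0.3 -1.6] op 0.542 grip 52.0
shift [ 0.0027 -0.0004  0.0318] turn [ 0.22  0.25 -0.15]
```

View pics/hov.png

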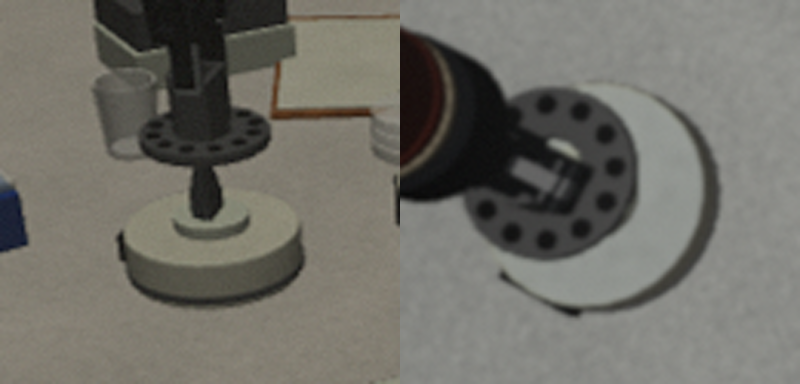

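The hover view shows the disc over the spindle: in the side crop the disc centre is at (204.5,137), the shoulder at (210.5,217). In the top crop the disc centre is at (152,172). Cross-checking numerically.

Run:
```python
from h import *
k=130/400
s=snapshot('side');t=snapshot('top')
D=onz(s,(170+204.5*k,90+133*k),.122);print('side disc top',D,'shoulder',onz(s,(170+210.5*k,90+216.5*k),.05))
print('L/R',onz(s,(170+138*k,90+133*k),.122)-onz(s,(170+271*k,90+133*k),.122))
print('top disc',onz(t,(80+152*k,220+172*k),.122),'drive',onz(t,(143,284),.04))
g=t['img'].max(2).astype(int)
for st,a in((t,(220,345,80,210)),):
    c=cv2.resize(st['img'][a[0]:a[1],a[2]:a[3]],(400,384))
sh=np.array([onz(t,(93+(u-400)/4,234+v/4),.05)[:2] for u,v in((527,195),(655,195),(592,128),(592,257))]);print('top shoulder',sh.mean(0),sh[0]-sh[1])
go(.5306,.2571,.1,58.2)
```

```text
side disc top [0.52784246 0.23815791 0.122     ] shoulder [0.52706153 0.24622376 0.05      ]
L/R [-9.32935331e-02  3.55444226e-02 -1.11022302e-16]
top disc [0.53110733 0.25183789 0.122     ] drive [0.52665826 0.25388675 0.04      ]
top shoulder [0.52859754 0.25465895] [0.00616543 0.05962356]
t 7.4 pos [0.5327 0.2563 0.1317] yaw 58.08 tz [ 0.0054  0.001  -1.    ] F [ 0.2 -0.7 -1.9] op 0.542 grip 52.0
shift [ 0.0024 -0.0005  0.0317] turn [ 0.21  0.23 -0.12]
```

Both the cameras and the pose reading say the rotor is about 3 mm too far along world +x. I'll correct by +3 mm in tool x, then start lowering.

Request:
servo_tool(
  commands=[0.003, 0, 0, 0.2, 0.2, 0, 0.03, 0.003, 0, 0.005, 0.2, 0.2, 0, 0.03, 0.003, 0, 0.01, 0.2, 0.2, 0, 0.03, 0.003, 0, 0.015, 0.2, 0.2, 0, 0.03, 0.003, 0, 0.02, 0.2, 0.2, 0, 0.03, 0.003, 0, 0.025, 0.2, 0.2, 0, 0.03, 0.003, 0, 0.03, 0.2, 0.2, 0, 0.03, 0.003, 0, 0.033, 0.2, 0.2, 0, 0.03],
)

```text
clock: 8.2
position: [0.5294, 0.2576, 0.0969]
eef_rot: [-0.863, -3.019, 0.003]
ft_force: [0.6, -0.3, -2.0]
opening: 0.546
grip_force: 52.0
```

Run:
```python
from h import *
go(.5306,.2571,.069,58.2);print(read_state()['moment'])
```

```text
t 8.2 pos [0.5294 0.2576 0.0969] yaw 58.08 tz [-0.002  -0.0014 -1.    ] F [ 0.6 -0.3 -2. ] op 0.546 grip 52.0
shift [-0.0013  0.0003  0.0279] turn [-0.13 -0.06 -0.12]
[-0.05348064 -0.01093497 -0.02696887]
```

Request:
servo_tool(
  commands=[-0.0005, 0, 0.003, 0, 0, 0, 0.03, -0.0005, 0, 0.006, 0, 0, 0, 0.03, -0.0005, 0, 0.008, 0, 0, 0, 0.03, -0.0005, 0, 0.01, 0, 0, 0, 0.03, -0.0005, 0, 0.012, 0, 0, 0, 0.03, -0.0005, 0, 0.014, 0, 0, 0, 0.03, -0.0005, 0, 0.016, 0, 0, 0, 0.03, -0.0005, 0, 0.018, 0, 0, 0, 0.03],
)

```text
clock: 9.0
position: [0.5301, 0.2575, 0.0795]
eef_rot: [-0.863, -3.02, 0.002]
ft_force: [-0.1, -0.3, -2.4]
opening: 0.545
grip_force: 52.0
```

Run:
```python
from h import *
go(.5306,.2571,.069,58.2);print(read_state()['moment'])
```

```text
t 9.0 pos [0.5301 0.2575 0.0795] yaw 58.09 tz [-0.0012 -0.001  -1.    ] F [-0.1 -0.3 -2.4] op 0.545 grip 52.0
shift [-0.0006 -0.      0.0105] turn [-0.09 -0.03 -0.11]
[ 0.02687648 -0.01660857  0.00581376]
```

No contact force, and the underside is already past the straight part's top edge. Continuing down slowly.

Request:
servo_tool(
  commands=[0, 0, 0.0015, 0, 0, 0, 0.03, 0, 0, 0.003, 0, 0, 0, 0.03, 0, 0, 0.0045, 0, 0, 0, 0.03, 0, 0, 0.0055, 0, 0, 0, 0.03, 0, 0, 0.0065, 0, 0, 0, 0.03, 0, 0, 0.0075, 0, 0, 0, 0.03, 0, 0, 0.0082, 0, 0, 0, 0.03, 0, 0, 0.0085, 0, 0, 0, 0.03],
)

```text
clock: 9.8
position: [0.5299, 0.2576, 0.0718]
eef_rot: [-0.863, -3.019, 0.002]
ft_force: [-1.6, -0.1, 4.1]
opening: 0.542
grip_force: 52.7
```

Run:
```python
from h import *
go(.5306,.2571,.069,58.2);print(read_state()['moment'])
```

```text
t 9.8 pos [0.5299 0.2576 0.0718] yaw 58.09 tz [-1.5e-03 -7.0e-04 -1.0e+00] F [-1.6 -0.1  4.1] op 0.542 grip 52.7
shift [-0.0009 -0.0001  0.0028] turn [-0.08 -0.05 -0.11]
[-0.19996135  0.48261234  0.00197949]
```

Contact at TCP z 0.0718. On the bench the gripped TCP read 0.0218, so this matches home at 0.050. I'll press 1 mm and check.

Request:
servo_tool(
  commands=[0, 0, 0.0005, 0, 0, 0, 0.03, 0, 0, 0.001, 0, 0, 0, 0.03, 0, 0, 0.001, 0, 0, 0, 0.03],
)

```text
clock: 10.1
position: [0.5299, 0.2577, 0.0718]
eef_rot: [-0.863, -3.02, 0.001]
ft_force: [-3.4, -0.6, 9.5]
opening: 0.539
grip_force: 53.1
```

Run:
```python
from h import *
go(.5306,.2571,.069,58.2);print(read_state()['moment'])
s=snapshot('side');cv2.imwrite('pics/seat.png',cv2.resize(s['img'][110:200,190:290],None,fx=6,fy=6,interpolation=2))
```

```text
t 10.1 pos [0.5299 0.2577 0.0718] yaw 58.1 tz [-1.2e-03 -4.0e-04 -1.0e+00] F [-3.4 -0.6  9.5] op 0.539 grip 53.1
shift [-0.0009 -0.0001  0.0028] turn [-0.06 -0.05 -0.1 ]
[-0.3463907   0.75894507 -0.06996309]
```

View pics/seat.png

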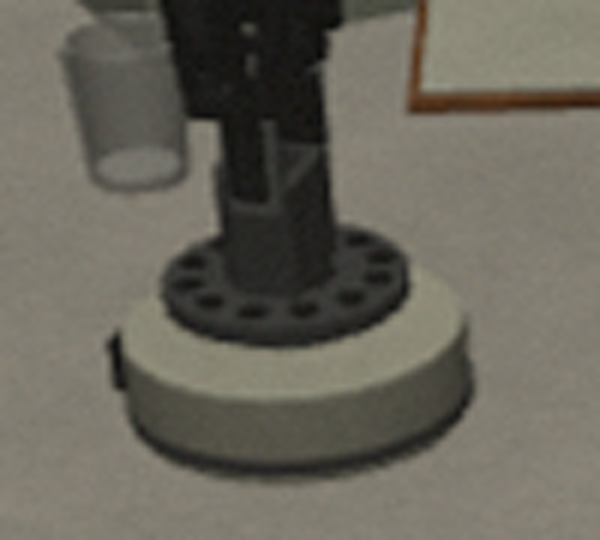

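The rotor sits on the shoulder, level in the side view. I'll relieve the press, open and withdraw.

Request:
servo_tool(
  commands=[0, 0, -0.001, 0, 0, 0, 0.03, 0, 0, -0.001, 0, 0, 0, 0.05, 0, 0, -0.001, 0, 0, 0, 0.06, 0, 0, -0.001, 0, 0, 0, 0.07, 0, 0, -0.001, 0, 0, 0, 0.0854, 0, 0, -0.001, 0, 0, 0, 0.0854, 0, 0, -0.001, 0, 0, 0, 0.0854, 0, 0, -0.003, 0, 0, 0, 0.0854],
  newtons=20,
)

```text
clock: 10.95
position: [0.5298, 0.2573, 0.073]
eef_rot: [-0.863, -3.019, 0.003]
ft_force: [-0.3, 0.5, -0.6]
opening: 0.999
grip_force: 0.0
```

Request:
servo_tool(
  commands=[0, 0, -0.01, 0, 0, 0, 0.0854, 0, 0, -0.025, 0, 0, 0, 0.0854, 0, 0, -0.045, 0, 0, 0, 0.0854, 0, 0, -0.07, 0, 0, 0, 0.0854, 0, 0, -0.1, 0, 0, 0, 0.0854, 0, 0, -0.13, 0, 0, 0, 0.0854, 0.03, 0, -0.14, 0, 0, 0, 0.0854, 0.04, 0, -0.14, 0, 0, 0, 0.0854],
)

```text
clock: 11.75
position: [0.4953, 0.2815, 0.216]
eef_rot: [0.859, 3.021, 0.006]
ft_force: [-0.7, 0.5, 0.5]
opening: 1.003
grip_force: 0.0
```

Run:
```python
from h import *
from scipy.optimize import least_squares
st=read_state();s=snapshot('wrist');go(.53,.257,.2,58.2);im=s['img'];np.save('w4.npy',dict(st=st,s=s),allow_pickle=True)
g=cv2.cvtColor(im,cv2.COLOR_BGR2GRAY)
# project expected axis to find the disc, then dark blob outline
def proj(p):
    T=np.eye(4);T[:3,:3]=R.from_rotvec(st['eef_rot']).as_matrix();T[:3,3]=st['position'];c=np.linalg.inv(T@s['hand_eye'])@np.r_[p,1];return s['fx']*c[0]/c[2]+s['cx'],s['fy']*c[1]/c[2]+s['cy']
c=proj((.5294,.2583,.06));print('px',c)
def rim(thr,r0,r1,z,dark_in):
    P=[]
    for a in np.radians(np.arange(0,360,5)):
        prev=None
        for r in np.arange(r1,r0,-.0005):
            u,v=proj((.5294+r*np.cos(a),.2583+r*np.sin(a),z))
            if not(0<=u<639 and 0<=v<479):continue
            if g[int(round(v)),int(round(u))]<thr:
                if prev is not None:P.append((u,v))
                break
            prev=1
    return P
P=rim(120,.035,.066,.055,1)
for z in(.05,.055,.06,.065):
    W=np.array([onz(s,p,z,st)[:2] for p in P]);f=least_squares(lambda q:np.hypot(W[:,0]-q[0],W[:,1]-q[1])-q[2],[.529,.258,.05],loss='soft_l1',f_scale=.0003);print(z,len(P),f.x.round(4),np.median(abs(f.fun)).round(5))
```

```text
t 11.8 pos [0.4934 0.2819 0.2144] yaw 58.38 tz [-0.0019  0.0021 -1.    ] F [-1.   1.  -1.1] op 1.003 grip 0.0
shift [-0.0442 -0.002   0.0143] turn [ 0.04 -0.16  0.18]
px (np.float64(317.71112379688964), np.float64(252.70107074648334))
0.05 72 [0.5304 0.2578 0.0512] 0.00036
0.055 72 [0.5288 0.2587 0.0504] 0.00036
0.06 72 [0.5272 0.2597 0.0497] 0.00035
0.065 72 [0.5257 0.2607 0.0489] 0.00035
```

The released rotor's rim fits a 50 mm circle at z 0.05 to 0.06, centred within 1 mm of the spindle axis. The fit residual is 0.4 mm, so it is level, and the gripper is clear.

```bash
python3 -c "
from plant import *
print(job_done())"
```

```text
the job is handed in; nothing more can be done
None
```

I fitted rotor_d onto the nearer drive's D spindle: flats matched, fully down and level on the shoulder, released, and handed in at about 11.8 s. The other rotors were not touched.

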